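# Clamp a spice jar and stop the slip-clutch thumbscrew at its first slip

### The arm

A 6-joint arm with a two-finger parallel gripper is mounted at the origin on a cart in front of the work surface, level with it; the furniture and walls round the work are solid. World frame = base frame: x ahead of the robot, y to its left, z up, the work surface at z = 0. Lengths are in mm, angles in rad, forces in N, time in s.
With the tool pointing down it reaches from about 275 to 1000 mm from the base axis. Payload 8.4 kg.
Tool frame: the origin (TCP) lies at the very end of the fingers, on their centre line; the grasp point (between the pads) lies 19 mm behind it; z points along the fingers, y is the direction in which the jaws open and shut (so a half turn about z gives the same grasp; the last joint's range is limited). The gripper opens to 85 mm and grips with 20 to 120 N. Pads are 22 mm wide; open, the fingers measure 114 mm over their backs; the gripper's body (76 mm by 85 mm) begins 54 mm behind the grasp point. The pads swing forward as they close: fully open they stand 13 mm farther back than shut.
Start: joints at [1.281, 0.353, 1.633, -0, 1.155, -0.002], TCP at [177.401, 599.297, 231.281] pointing down, gripper open.
Joint ranges: [-2.63, 2.63], [-0.92, 2.1], [0.06, 2.66], [-1.3, 4.44], [0, 2.69], [-3.02, 3.02]. Speed limits (rad/s): [2.22, 2.22, 2.79, 3.14, 3.14, 3.14].

### API

Orientations are given as [roll, pitch, yaw] about the fixed x, y, z axes, in that order (R = Rz(yaw) Ry(pitch) Rx(roll)).
In Python, from rig import sense, grab_frame, get_calibration, sign_off, boxes_of, trace gives the robot as it stands.
- The arm moves only by the tool servo_tool, never from a script. Its argument "rows" is a list of rows, each a list of 3 entries, a list of its own where there are three numbers: the finger opening in mm, from 0 to 85.4, then the shift along the tool's x, y, z in mm, then the turn, a rotation vector about the tool's x, y, z in degrees. A call has 1 to 8 rows; each row shifts and turns the commanded pose from where the row before left it, along the tool's axes as they then stand; what a row does not reach is not made up. A row lasts 1/8 s, in which the tool goes at most 62.5 mm and 10.7 degrees, less where a joint would pass 70% of its speed; a pose out of reach is approached as far as the arm can. A call is refused whole if a number of a shift passes 62.5 or a number of a turn 10.7, either way. A call with a gripper value outside its range is refused whole. The fingers move at their own pace and stop on an object; "force" is the grip in N (left out, the last holds). Time passes only in rows, so rows that do not move let the fingers close. It gives the time, the measured TCP pose, the force and the opening at its end, in the units of the state.
- sense(): the state, without advancing time (a new reading comes with each control period).
- grab_frame(name): name is "side" or "top" or "wrist"; returns the picture (480x640x3 uint8, blue, green, red); there is no depth.
- get_calibration(name): a dict with "intrinsics" (3x3 intrinsics, pixels), "world_to_cam" (4x4, takes a point from world to camera coordinates). Camera axes: x right, y down, z forward; pixel columns grow to the right and rows downward; lengths in mm; the calibration is good to about 2 mm. The wrist camera is an equidistant fisheye: a pixel r from the principal point sees the ray r / f radians off the axis. A picture is of the moment at which its call begins: read the wrist's pose just before it. get_calibration takes no time and is no camera call; for the wrist camera it gives the pose at the moment of the call.
- sign_off(): hands the job in, once; it reports no verdict.
Trained networks look in the newest picture that a camera, given by its name, has taken for a name from the list of things; names that differ only in an ending like _2 or _b are one class to them, and where a whole thing is asked for, a point or a joint stands for the part that bears it (a point fixed in the world has none). Each returns a list of dicts, best first, with "conf" (0 to 1); they miss things now and then, are a little off and sometimes report something else, mostly with a low value. They report only what shows in the picture. A call takes as long as a camera call. They do not tell look-alikes from the thing itself.
- boxes_of(camera, thing): "centre" ([x, y, z] in mm, in the coordinates of the camera as it stood for that picture, good to about 4 mm: the middle of the surface that is visible of it).
- trace(camera, thing): "mask" (480x640 bool, what is visible of it).
The state is a dict: "clock": time; "qpos": joint angles; "qvel": joint speeds; "joint_efforts": joint torques, N m; "eef_pos": TCP position; "tcp_rot": TCP orientation; "contact_force": force on the tool from outside, world axes, zero at the start; "wrist_torque": the same for the moment, N m; "opening": opening from 0.0 (shut) to 1.0 (fully open).
Only numpy, scipy, OpenCV 4.12 (cv2) and the standard library are available. Lean on these libraries where they do the work, as an engineer would, in place of code of your own. Each camera call takes 0.05 s, during which the arm holds its last target. There are 200 camera calls.

### The job

Stand the spice jar with the dark brown lid upright on the jar clamp, between its two cork-faced jaws, and let go of it. Then tighten the orange thumbscrew clockwise, regripping as needed, until its drag clutch first slips, and stop there at once without letting it slip any further: less than a twelfth of a turn of slipping in all. Leave the jar clamped and let go of the screw, and do not disturb the other things on the worktop.

Things in the scene. Friction and masses are not known exactly. Their poses are not given: they have to be found in the camera images.
- cocoa_jar: loose round spice jar, 44 mm across and 105 mm tall, clear body with a green label and a dark brown lid that is the top 20 mm, 0.11 kg; origin at the centre of its underside, z up. Its place may be swapped with the other spice jar's.
- clamp: jar clamp fixed to the worktop, turned up to 0.35 rad: grey plate 90 mm (its x) by 225 mm (its y), 14 mm thick; origin on the worktop under its middle. From -y to +y it carries: aluminium gear housing (x +-28 mm, y -98 to -38 mm, top 57 mm above the worktop) with the orange thumbscrew on top; sliding jaw; open space for the jar; fixed rear block.
- nest (a point): point on the plate's top (14 mm above the worktop) midway between the jaws, at x 0, y +50 mm of the clamp; its axes are the clamp's. The jar's underside centre belongs here, within 11 mm in y. The space is 51 to 58 mm wide: the rear block's cork face is near clamp y = +77.5 mm, but bolted up to 3 mm nearer or farther, unreported, so the angle where the jar is tight is unknown.
- jaw_face (a point): middle of the sliding jaw's cork face, 36 mm above the worktop, at y = +22.5 to +23.5 mm of the clamp at the start. It advances toward +y by 5 mm per radian of clockwise turning, until the jar is tight against the rear block, and stays where the screw leaves it. Sliding jaw and rear block are 60 mm wide in x and end 57 mm above the worktop.
- thumbscrew: orange wing screw on the housing: black disc 46 mm across, upright wing 42 mm long (its x), 12 mm thick (its y), 67 to 107 mm above the worktop. Origin on its vertical axis, 57 mm above the worktop. Clockwise from above tightens. 0.15 to 0.19 N m turns it freely; with the jar tight the torque climbs within 0.2 rad to 0.31 to 0.36 N m, where the clutch slips: it turns on at that steady torque, the jaw at rest.
- screw_grip (a point): point on the thumbscrew's axis inside the wing, 91 mm above the worktop: where to grip it, across the 12 mm thickness. The screw has to be turned 1.3 to 3.2 rad before it slips, so it may need two or three grasps.
- telltale_top (a point): top of a small red pin, 6 mm across, that stands out of the top of the orange wing on the screw axis; it starts 109.0 mm above the worktop and rises 3 mm per radian that the clutch has slipped. The clutch must slip at least 0.05 rad (0.15 mm) and less than 0.52 rad (1.56 mm), which is finer than the reported position shows.
- cinnamon_jar: loose round spice jar, 47 mm across, 98 mm tall, white lid; origin at the centre of its underside. To be left alone.
- sugar_shaker: loose shaker with a white domed cap, 49 mm across, 88 mm tall; origin at the centre of its underside. To be left alone.
- sauce_teal: loose teal squeeze bottle with a white nozzle, 44 mm across, 143 mm tall; origin at the centre of its underside. To be left alone.
- jaw: the sliding jaw itself; origin in its cork face's plane, at its middle in x, on the plate's top (14 mm above the worktop); its axes are the clamp's.
There are look-alikes about, which are no part of the job. What is shaped like the cocoa_jar but yellow is not meant.

How it is judged:
By the outcome, as a careful person would: the job done as asked, in the order asked, and still so for the second after the job is handed in, with the robot touching nothing.
It also fails if it takes over 72 s, if anything falls off the work surface, if the arm or the gripper's body presses on something with over 40 N, if the wrist force passes 120 N, or if a joint passes its speed limit or range.

## Working session

There is one attempt and no reset: what is moved stays moved. The work goes in short steps, Python scripts to look and compute and a tool call to move; the robot and the scene stay as the last step left them, time stands still between calls to the robot, and variables do not carry over. Pictures are saved under pics/ and viewed, about 8 in all and at most 12, crops included, and the job is handed in when it is done.

Besides the shell and the picture viewer there is one more tool, called after "Call:" by a JSON object that holds its "op" and its "data". servo_tool: Moves the arm, as the interface text tells. Its arguments: {"type":"object","properties":{"rows":{"type":"array","items":{"type":"array"}},"force":{"type":"number"}},"required":["rows"]}

```bash
mkdir -p pics; cat > h.py <<'E'
import numpy as np, cv2
from rig import *
from scipy.spatial.transform import Rotation as R
def w(cam,p):
    T=np.array(get_calibration(cam)["world_to_cam"]); return (np.linalg.inv(T)@np.r_[p,1])[:3]
E
python3 - <<'E'
from h import *
s=sense(); print({k:np.round(v,3).tolist() for k,v in s.items()})
ims=[]
for c in ["side","top","wrist"]:
    im=grab_frame(c); cv2.imwrite(f"pics/{c}0.png",im); ims.append(im)
    k=get_calibration(c); print(c,np.round(k["intrinsics"],1).tolist(),np.round(np.array(k["world_to_cam"]),2).tolist())
    for t in ["cocoa_jar","cinnamon_jar","clamp","thumbscrew","jaw_face","nest","screw_grip","telltale_top","sugar_shaker","sauce_teal"]:
        print(c,t,[(round(d["conf"],2),np.round(w(c,d["centre"])).tolist()) for d in boxes_of(c,t)[:4]])
print(sense()["clock"])
E
```

```text
{'clock': 0.0, 'qpos': [1.281, 0.354, 1.634, 0.0, 1.155, -0.002], 'qvel': [-0.001, 0.0, -0.0, 0.0, 0.001, 0.0], 'joint_efforts': [-0.003, -60.525, -34.208, -0.0, 0.009, 0.0], 'eef_pos': [177.263, 598.832, 230.579], 'tcp_rot': [-3.14, -0.0, 2.854], 'contact_force': [-0.47, -0.413, -0.75], 'wrist_torque': [-0.04, 0.032, -0.026], 'opening': 1.002}
side [[479.6, 0.0, 330.3], [0.0, 479.6, 252.1], [0.0, 0.0, 1.0]] [[0.99, -0.15, -0.0, -535.64], [-0.08, -0.5, -0.86, 104.08], [0.13, 0.85, -0.51, 1199.67], [0.0, 0.0, 0.0, 1.0]]
side cocoa_jar [(0.67, [404.0, 340.0, 59.0]), (0.56, [458.0, 178.0, 58.0]), (0.39, [468.0, -115.0, 78.0])]
side cinnamon_jar [(0.8, [500.0, 301.0, 71.0])]
side clamp [(0.71, [479.0, -120.0, 26.0])]
side thumbscrew [(0.72, [468.0, -117.0, 78.0])]
side jaw_face [(0.71, [511.0, -46.0, 45.0]), (0.15, [467.0, -116.0, 77.0])]
side nest [(0.66, [476.0, -117.0, 32.0])]
side screw_grip [(0.75, [463.0, -116.0, 79.0])]
side telltale_top []
side sugar_shaker [(0.94, [496.0, -373.0, 55.0])]
side sauce_teal [(0.81, [669.0, -31.0, 68.0])]
top [[610.0, 0.0, 324.0], [0.0, 610.0, 247.2]
[... 516 characters left out ...]
 [490.0, -346.0, 79.0])]
top sauce_teal [(0.89, [657.0, -13.0, 105.0])]
wrist [[371.6, 0.0, 318.7], [0.0, 371.6, 233.9], [0.0, 0.0, 1.0]] [[0.28, 0.96, 0.0, -624.55], [0.91, -0.27, 0.31, -40.56], [0.3, -0.09, -0.95, 379.37], [0.0, 0.0, 0.0, 1.0]]
wrist cocoa_jar [(0.97, [452.0, 219.0, 51.0]), (0.69, [396.0, 352.0, 102.0])]
wrist cinnamon_jar []
wrist clamp [(0.64, [444.0, -93.0, 43.0])]
wrist thumbscrew [(0.89, [465.0, -95.0, 79.0])]
wrist jaw_face [(0.47, [464.0, -71.0, 39.0])]
wrist nest [(0.65, [449.0, -94.0, 43.0])]
wrist screw_grip [(0.86, [460.0, -100.0, 80.0])]
wrist telltale_top []
wrist sugar_shaker [(0.42, [467.0, -100.0, 78.0])]
wrist sauce_teal [(0.42, [449.0, -97.0, 45.0])]
1.65
```

```bash
python3 - <<'E'
import cv2,numpy as np
a=cv2.imread("pics/side0.png")[60:420];b=cv2.imread("pics/top0.png")[120:400]
cv2.imwrite("pics/a.png",np.vstack([a,b])[:,:])
print(a.shape)
E
```

```text
(360, 640, 3)
```

View pics/side0.png

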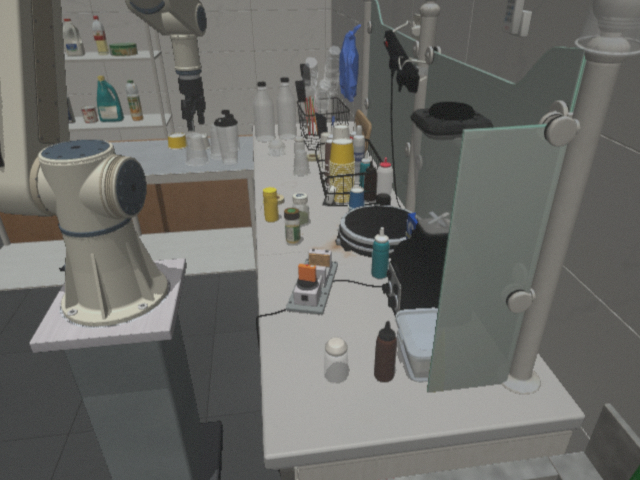

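View pics/top0.png

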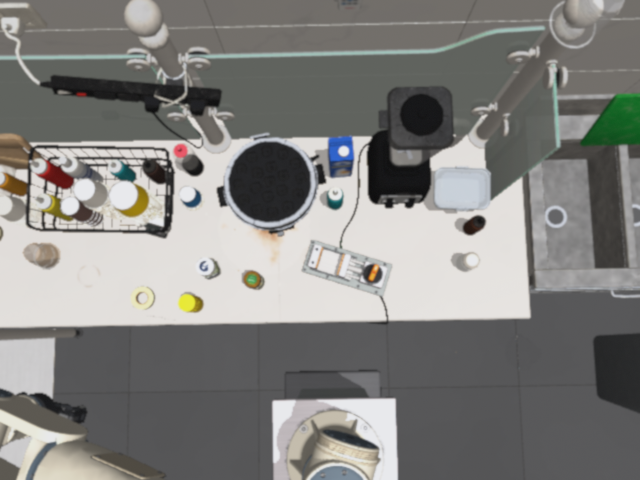

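```bash
python3 - <<'E'
import cv2,numpy as np
t=cv2.imread("pics/top0.png");s=cv2.imread("pics/side0.png");w=cv2.imread("pics/wrist0.png")
r=lambda i,a,b: cv2.resize(i,(a,b),interpolation=cv2.INTER_CUBIC)
A=r(t[235:305,290:400],400,255); B=r(s[180:250,255:365],400,255)
C=r(w,400,300); D=r(t[250:310,170:275],400,300)
cv2.imwrite("pics/c1.png",np.vstack([np.hstack([A,B]),np.hstack([C,D])]))
E
```

```text
(no output)
```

View pics/c1.png

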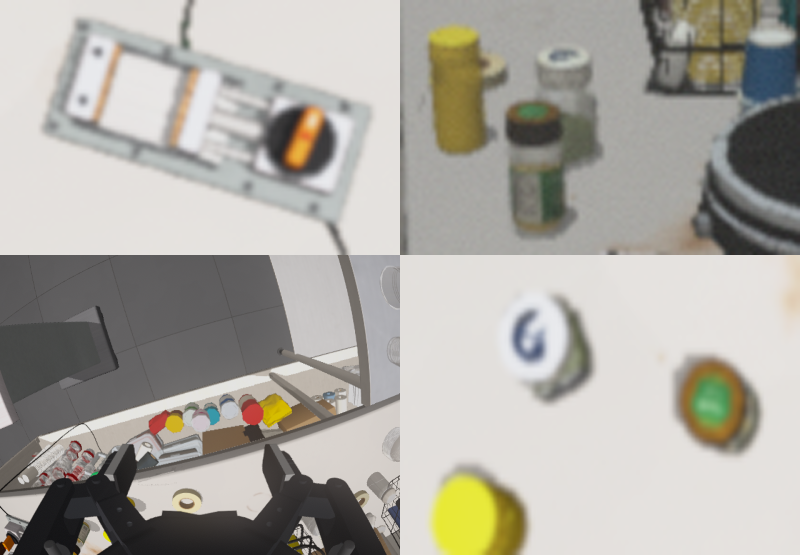

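```bash
cat >> h.py <<'E'
def ray(cam,uv):
    k=get_calibration(cam);K=np.array(k["intrinsics"]);Ti=np.linalg.inv(np.array(k["world_to_cam"]))
    x=(np.array(uv,float)-K[:2,2])/K[0,0]
    if cam=="wrist":
        r=np.hypot(*x); d=np.r_[x*np.sin(r)/max(r,1e-9),np.cos(r)]
    else: d=np.r_[x,1]
    d=Ti[:3,:3]@d; return Ti[:3,3],d/np.linalg.norm(d)
def atz(cam,uv,z):
    o,d=ray(cam,uv); return o+d*(z-o[2])/d[2]
def tri(rs):
    A=0;b=0
    for o,d in rs:
        P=np.eye(3)-np.outer(d,d);A=A+P;b=b+P@o
    return np.linalg.solve(A,b)
E
python3 - <<'E'
from h import *
s=sense();T=np.eye(4);T[:3,:3]=R.from_euler('xyz',s["tcp_rot"]).as_matrix();T[:3,3]=s["eef_pos"]
print(np.round(np.linalg.inv(T)@np.linalg.inv(np.array(get_calibration("wrist")["world_to_cam"])),3))
f=lambda x,y:(290+x/3.636,235+y/3.636)
for n,p,z in [("pTL",(52,20),14),("pBL",(45,130),14),("pTR",(370,105),14),("pBR",(335,220),14),("disc",(300,142),67),("wing1",(288,163),107),("wing2",(316,110),107),("rear top",(120,45),57),("rear bot",(96,120),57),("jaw top",(196,72),57),("jaw bot",(175,145),57)]:
    print(n,np.round(atz("top",f(*p),z),1))
g=lambda x,y:(170+x/3.81,250+y/5)
print("lid",atz("top",g(712,398),105))
h=lambda x,y:(255+x/3.636,180+y/3.643)
print("lid side",atz("side",h(133,110),105))
print("tri",tri([ray("top",g(712,398)),ray("side",h(133,110))]))
for t in ["clamp","thumbscrew"]:
    grab_frame("top"); m=trace("top",t)
    if m:
        c=max(cv2.findContours(m[0]["mask"].astype("uint8"),0,1)[0],key=cv2.contourArea);r=cv2.minAreaRect(c)
        print(t,m[0]["conf"],[np.round(atz("top",p,14),1).tolist() for p in cv2.boxPoints(r)])
E
```

```text
[[-0.00000e+00 -9.49000e-01 -3.15000e-01  8.06680e+01]
 [ 1.00000e+00 -1.00000e-03  0.00000e+00 -5.26000e-01]
 [-0.00000e+00 -3.15000e-01  9.49000e-01 -1.41748e+02]
 [ 0.00000e+00  0.00000e+00  0.00000e+00  1.00000e+00]]
pTL [563.3  69.6  14. ]
pBL [482.7  75.8  14. ]
pTR [ 496.6 -160.6   14. ]
pBR [ 413.7 -132.8   14. ]
disc [ 466.2 -105.2   67. ]
wing1 [448.7 -93.7 107. ]
wing2 [ 484.7 -113.8  107. ]
rear top [538.4  19.9  57. ]
rear bot [485.3  37.8  57. ]
jaw top [518.1 -33.6  57. ]
jaw bot [466.5 -17.7  57. ]
lid [326.89491261 -60.17451344 105.        ]
lid side [459.34280767 195.30020924 105.        ]
tri [385.78550949 -58.1837892  227.93695721]
clamp 0.6 [[482.5, 80.8, 14.0], [569.4, 51.3, 14.0], [494.9, -161.6, 14.0], [409.0, -130.8, 14.0]]
thumbscrew 0.76 [[495.0, -84.6, 14.0], [494.2, -129.5, 14.0], [446.6, -128.1, 14.0], [447.5, -83.4, 14.0]]
```

```bash
cat >> h.py <<'E'
def plan(pos,psi,n,tilt=True):
    """rows from the measured pose to a tool-down pose; turn split evenly"""
    s=sense();Rm=R.from_euler('xyz',s["tcp_rot"]);p=np.array(s["eef_pos"])
    Rt=R.from_euler('xyz',[np.pi,0,psi]); rv=(Rm.inv()*Rt).as_rotvec()
    for i in range(n):
        Ri=Rm*R.from_rotvec(rv*i/n)
        print(np.round(Ri.inv().apply((np.array(pos)-p)/n),1).tolist(),np.round(np.degrees(rv/n),2).tolist())
E
python3 -c "
from h import *
plan([440,-110,270],1.26,15)"
```

```text
[-30.2, -40.4, -2.6] [-0.0, 0.0, 6.09]
[-34.3, -36.9, -2.6] [-0.0, 0.0, 6.09]
[-38.0, -33.1, -2.6] [-0.0, 0.0, 6.09]
[-41.3, -28.9, -2.6] [-0.0, 0.0, 6.09]
[-44.2, -24.3, -2.6] [-0.0, 0.0, 6.09]
[-46.5, -19.5, -2.6] [-0.0, 0.0, 6.09]
[-48.3, -14.5, -2.6] [-0.0, 0.0, 6.09]
[-49.6, -9.3, -2.6] [-0.0, 0.0, 6.09]
[-50.3, -3.9, -2.6] [-0.0, 0.0, 6.09]
[-50.4, 1.4, -2.6] [-0.0, 0.0, 6.09]
[-50.0, 6.7, -2.6] [-0.0, 0.0, 6.09]
[-49.0, 12.0, -2.6] [-0.0, 0.0, 6.09]
[-47.4, 17.1, -2.6] [-0.0, 0.0, 6.09]
[-45.3, 22.1, -2.6] [-0.0, 0.0, 6.09]
[-42.7, 26.7, -2.6] [-0.0, 0.0, 6.09]
```

Call:
{"op": "servo_tool", "data": {"rows": [[85, [-30, -40, -3], [0, 0, 6]], [85, [-34, -37, -3], [0, 0, 6]], [85, [-38, -33, -3], [0, 0, 6]], [85, [-41, -29, -3], [0, 0, 6]], [85, [-44, -24, -3], [0, 0, 6]], [85, [-46, -20, -3], [0, 0, 6]], [85, [-48, -15, -3], [0, 0, 6]], [85, [-50, -9, -3], [0, 0, 6]]], "force": 30}}

```text
clock: 2.85
eef_pos: [318.3, 221.1, 255.7]
tcp_rot: [3.141, -0.0, 2.013]
contact_force: [0.8, 0.2, 0.1]
opening: 1.002
```

Call:
{"op": "servo_tool", "data": {"rows": [[85, [-50, -4, -3], [0, 0, 6]], [85, [-50, 1, -3], [0, 0, 6]], [85, [-50, 7, -3], [0, 0, 6]], [85, [-49, 12, -3], [0, 0, 6]], [85, [-47, 17, -3], [0, 0, 6]], [85, [-45, 22, -3], [0, 0, 6]], [85, [-42, 27, -3], [0, 0, 6]], [85, [0, 0, 0], [0, 0, 0]]]}}

```text
clock: 3.85
eef_pos: [446.9, -107.1, 276.6]
tcp_rot: [3.14, 0.0, 1.278]
contact_force: [-0.5, 1.0, 1.3]
opening: 0.998
```

```bash
python3 - <<'E'
from h import *
s=sense();print(s["clock"],np.round(s["eef_pos"],1),np.round(s["tcp_rot"],3),s["contact_force"],s["wrist_torque"],np.round(s["qpos"],2))
im=grab_frame("wrist");cv2.imwrite("pics/w1.png",im);np.save("w1.npy",np.array(get_calibration("wrist")["world_to_cam"]))
for t in ["clamp","thumbscrew","jaw_face","nest","screw_grip","telltale_top","jaw","cocoa_jar"]:
    print(t,[(round(d["conf"],2),np.round(w("wrist",d["centre"])).tolist()) for d in boxes_of("wrist",t)[:3]])
E
```

```text
3.85 [ 446.9 -107.1  276.6] [3.14  0.    1.278] [-0.45113937  1.02546756  1.28040602] [-0.05659436 -0.0157636   0.01460301] [-0.24  0.04  1.92 -0.    1.18  0.05]
clamp [(0.78, [478.0, -47.0, 16.0])]
thumbscrew [(0.75, [471.0, -93.0, 70.0])]
jaw_face [(0.58, [487.0, -42.0, 52.0]), (0.29, [493.0, -334.0, 60.0])]
nest [(0.61, [482.0, -48.0, 15.0])]
screw_grip [(0.58, [467.0, -97.0, 71.0])]
telltale_top []
jaw [(0.96, [484.0, -39.0, 52.0])]
cocoa_jar []
```

View pics/w1.png

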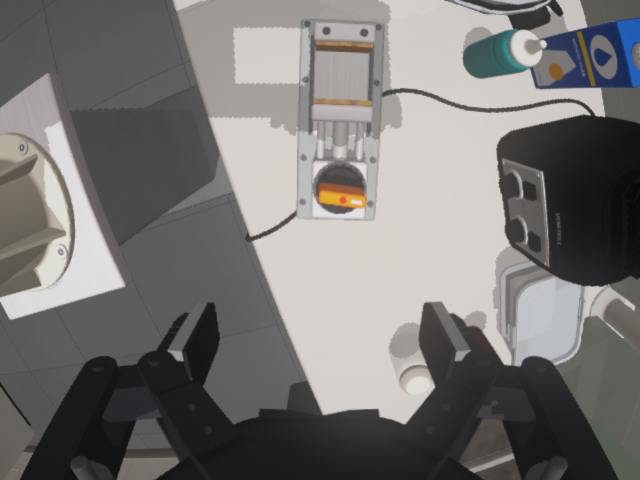

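```bash
python3 - <<'E'
import cv2,numpy as np
i=cv2.imread("pics/w1.png")[5:230,285:395]
i=cv2.transpose(i)   # cols = row-5, rows = col-285
cv2.imwrite("pics/w1c.png",cv2.resize(i,None,fx=3.5,fy=3.5,interpolation=cv2.INTER_CUBIC))
E
```

```text
(no output)
```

View pics/w1c.png

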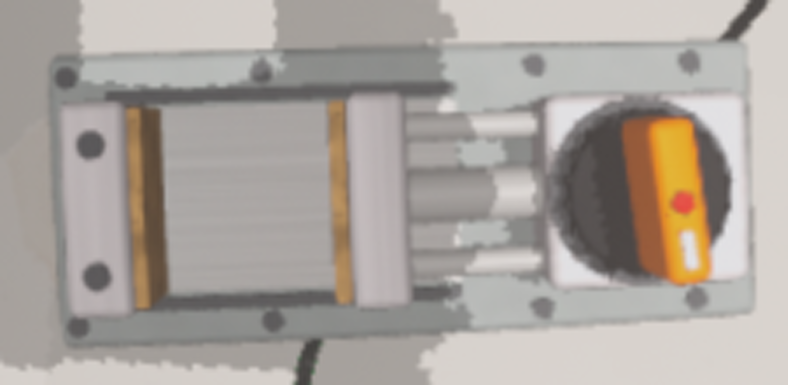

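```bash
cat > fit.py <<'E'
from h import *
from scipy.optimize import least_squares
T=np.load("w1.npy");K=np.array(get_calibration("wrist")["intrinsics"])
def proj(P):
    c=(T@np.c_[P,np.ones(len(P))].T)[:3].T; r=np.hypot(c[:,0],c[:,1]);a=np.arctan2(r,c[:,2])
    return K[:2,2]+K[0,0]*c[:,:2]*(a/r)[:,None]
pts=[((52,58),-45,112.5,14),((68,345),45,112.5,14),((745,43),-45,-112.5,14),((752,312),45,-112.5,14),
((547,98),-28,-38,57),((550,285),28,-38,57),((743,95),-28,-98,57),((746,278),28,-98,57),
((683,203),0,-68,109),
((140,108),-30,'r',57),((152,306),30,'r',57),((328,100),-30,'j',57),((340,303),30,'j',57)]
uv=np.array([[285+p[0][1]/3.5,5+p[0][0]/3.5] for p in pts])
def res(v):
    x,y,th,r,j=v
    L=np.array([[p[1],{'r':r,'j':j}.get(p[2],p[2]),p[3]] for p in pts],float)
    c,s=np.cos(th),np.sin(th)
    W=np.c_[x+c*L[:,0]-s*L[:,1],y+s*L[:,0]+c*L[:,1],L[:,2]]
    return (proj(W)-uv)
o=least_squares(lambda v:res(v).ravel(),[490,-40,-.31,77,23],loss="soft_l1")
print(np.round(o.x,3));print(np.round(res(o.x),1).tolist())
x,y,th=o.x[:3];c,s=np.cos(th),np.sin(th);f=lambda a,b:np.round([x+c*a-s*b,y+s*a+c*b],1)
print("nest",f(0,50),"mid",f(0,(o.x[3]+o.x[4])/2),"screw",f(0,-68))
q=lambda a,b:(285+b/3.5,5+a/3.5)
import h
h.get_calibration=lambda n:{"intrinsics":K,"world_to_cam":T}
print("tell",atz("wrist",q(683,203),109))
cs=[atz("wrist",q(*p),107) for p in [(650,122),(690,118),(710,280),(668,284)]]
print(np.round(cs,1).tolist()); d=cs[3]+cs[2]-cs[1]-cs[0]; print("wing dir",np.arctan2(d[1],d[0]),"ctr",np.mean(cs,0))
E
python3 fit.py
```

```text
[ 4.89202e+02 -4.02380e+01 -3.20000e-01  7.30910e+01  1.99220e+01]
[[-0.7, -2.3], [1.3, -2.6], [-1.2, 1.4], [1.0, 1.7], [-0.9, -2.8], [2.9, -1.5], [-1.6, 0.4], [1.3, 1.2], [-0.2, 1.5], [-2.7, 0.1], [3.7, -0.1], [-2.0, 0.3], [2.7, -0.3]]
nest [504.9   7.2] mid [503.8   3.9] screw [ 467.8 -104.8]
tell [ 468.35254679 -103.58737943  109.        ]
[[451.6, -90.5, 107.0], [447.8, -99.8, 107.0], [484.9, -116.1, 107.0], [488.6, -106.0, 107.0]]
wing dir -0.4057347256711537 ctr [ 468.22432302 -103.10663595  107.        ]
```

```bash
cat >> fit.py <<'E'
print("--- with camera correction")
T0=T.copy()
def res2(v):
    global T
    D=np.eye(4);D[:3,:3]=R.from_rotvec(v[5:8]).as_matrix();D[:3,3]=[0,0,v[8]]
    T=D@T0; r=res(v[:5]); T=T0; return np.r_[r.ravel(),v[5:8]/.01,v[8]/4,(v[4]-23)/.5]
o=least_squares(res2,np.r_[o.x,0,0,0,0],loss="soft_l1");v=o.x
print(np.round(v,3));print(np.round(res2(v)[:26].reshape(-1,2),1).tolist())
x,y,th=v[:3];c,s=np.cos(th),np.sin(th)
print("nest",f(0,50),"mid",f(0,(v[3]+v[4])/2),"screw",f(0,-68))
E
python3 fit.py
```

```text
[ 4.89202e+02 -4.02380e+01 -3.20000e-01  7.30910e+01  1.99220e+01]
[[-0.7, -2.3], [1.3, -2.6], [-1.2, 1.4], [1.0, 1.7], [-0.9, -2.8], [2.9, -1.5], [-1.6, 0.4], [1.3, 1.2], [-0.2, 1.5], [-2.7, 0.1], [3.7, -0.1], [-2.0, 0.3], [2.7, -0.3]]
nest [504.9   7.2] mid [503.8   3.9] screw [ 467.8 -104.8]
tell [ 468.35254679 -103.58737943  109.        ]
[[451.6, -90.5, 107.0], [447.8, -99.8, 107.0], [484.9, -116.1, 107.0], [488.6, -106.0, 107.0]]
wing dir -0.4057347256711537 ctr [ 468.22432302 -103.10663595  107.        ]
--- with camera correction
[ 4.90162e+02 -4.21850e+01 -3.18000e-01  7.69700e+01  2.28250e+01
  8.00000e-03 -3.00000e-03 -1.00000e-03  1.07910e+01]
[[-0.2, 1.3], [0.0, 0.8], [-0.1, 0.2], [-0.1, 0.3], [-0.2, -1.9], [2.0, -0.8], [-0.8, -0.5], [0.5, 0.1], [-0.2, 1.4], [-2.0, 0.2], [2.7, -0.2], [-1.3, -0.0], [1.7, -0.8]]
nest [505.8   5.3] mid [505.8   5.2] screw [ 468.9 -106.8]
```

```bash
python3 -c "
from h import *
plan([475,-40,200],1.252,3)"
```

```text
[23.1, 3.4, 25.5] [0.0, -0.0, 0.62]
[23.2, 3.1, 25.5] [0.0, -0.0, 0.62]
[23.2, 2.9, 25.5] [0.0, -0.0, 0.62]
```

Call:
{"op": "servo_tool", "data": {"rows": [[85, [23, 3, 25.5], [0, 0, 0.6]], [85, [23, 3, 25.5], [0, 0, 0.6]], [85, [23, 3, 25.5], [0, 0, 0.6]], [85, [0, 0, 0], [0, 0, 0]], [85, [0, 0, 0], [0, 0, 0]]]}}

```text
clock: 4.92
eef_pos: [474.8, -41.3, 200.4]
tcp_rot: [3.141, 0.0, 1.253]
contact_force: [0.4, 0.3, 0.3]
opening: 0.993
```

```bash
python3 - <<'E'
from h import *
s=sense();print(s["clock"],np.round(s["eef_pos"],1),np.round(s["tcp_rot"],4),np.round(s["qvel"],3))
im=grab_frame("wrist");cv2.imwrite("pics/w2.png",im);T=np.array(get_calibration("wrist")["world_to_cam"]);np.save("w2.npy",T)
K=np.array(get_calibration("wrist")["intrinsics"])
# undistort fisheye -> rectified plan view at z=57 (4 px/mm), world x up, y left
H=[]
for z,n in ((57,"a"),(107,"b")):
    x=np.arange(560,410,-.25);y=np.arange(70,-140,-.25) if z==57 else None
    if z==57: X,Y=np.meshgrid(np.arange(560,415,-.3),np.arange(75,-150,-.3),indexing='ij')
    P=np.stack([X,Y,np.full(X.shape,z),np.ones(X.shape)],-1)@T.T
    r=np.hypot(P[...,0],P[...,1]);a=np.arctan2(r,P[...,2])/r*K[0,0]
    m=(np.stack([P[...,0]*a+K[0,2],P[...,1]*a+K[1,2]],-1)).astype('f4')
    cv2.imwrite(f"pics/rect{z}.png",cv2.remap(im,m[...,0],m[...,1],cv2.INTER_CUBIC)); print(X.shape)
E
```

```text
4.925 [474.8 -41.3 200.4] [3.1412e+00 2.0000e-04 1.2527e+00] [-0.014 -0.012 -0.005  0.002 -0.001  0.002]
(484, 750)
(484, 750)
```

View pics/rect57.png

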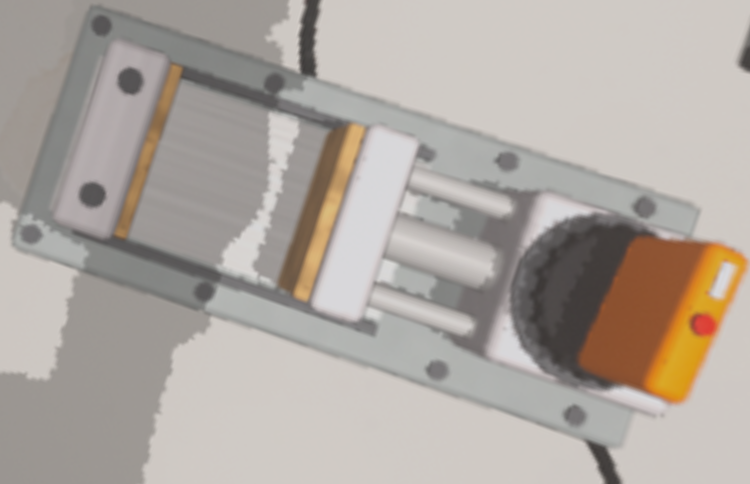

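```bash
cat > fit2.py <<'E'
from h import *
from scipy.optimize import least_squares
K=np.array(get_calibration("wrist")["intrinsics"]);T1=np.load("w1.npy");T2=np.load("w2.npy")
def proj(T,P,k=1.):
    c=(T@np.c_[P,np.ones(len(P))].T)[:3].T; r=np.hypot(c[:,0],c[:,1]);a=np.arctan2(r,c[:,2])
    return K[:2,2]+k*K[0,0]*c[:,:2]*(a/r)[:,None]
A=[((52,58),-45,112.5,14),((68,345),45,112.5,14),((745,43),-45,-112.5,14),((752,312),45,-112.5,14),
((683,203),0,-68,109),((140,108),-27,'r',57),((152,306),27,'r',57),((328,100),-27,'j',57),((340,303),27,'j',57)]
B=[((95,8),45,112.5,14),((15,245),-45,112.5,14),((698,210),45,-112.5,14),((622,445),-45,-112.5,14),
((703,324),0,-68,109),((183,67),27,'r',57),((128,236),-27,'r',57),((349,127),27,'j',57),((295,298),-27,'j',57)]
u1=np.array([[285+(p[0][1]-1.25)/3.5,5+(p[0][0]-1.25)/3.5] for p in A])
u2=proj(T2,np.array([[560-.3*p[0][1],75-.3*p[0][0],57] for p in B]))
def L(pts,v):
    x,y,th,r,j=v[:5];c,s=np.cos(th),np.sin(th)
    l=np.array([[p[1],{'r':r,'j':j}.get(p[2],p[2]),p[3]] for p in pts],float)
    return np.c_[x+c*l[:,0]-s*l[:,1],y+s*l[:,0]+c*l[:,1],l[:,2]]
def res(v,full=False):
    D=np.eye(4);D[:3,:3]=R.from_rotvec(v[5:8]).as_matrix();D[:3,3]=v[8:11]
    a=proj(D@T1,L(A,v),v[11])-u1;b=proj(D@T2,L(B,v),v[11])-u2
    if full: return np.round(a,1).tolist(),np.round(b,1).tolist()
    return np.r_[a.ravel(),b.ravel(),v[5:8]/.008,v[8:11]/2,(v[11]-1)/.02,(v[4]-23)/.7]
v=least_squares(res,[490,-41,-.318,77,23]+[0]*6+[1],loss="soft_l1").x
print(np.round(v,3));print(*res(v,True),sep="\n")
x,y,th=v[:3];c,s=np.cos(th),np.sin(th);f=lambda a,b:np.round([x+c*a-s*b,y+s*a+c*b],1)
print("nest",f(0,50),"mid",f(0,(v[3]+v[4])/2),"screw",f(0,-68))
np.save("v.npy",v)
E
python3 fit2.py
```

```text
[ 4.88327e+02 -4.82460e+01 -3.38000e-01  7.64760e+01  2.25730e+01
  1.90000e-02  1.00000e-03 -1.90000e-02  3.67000e-01 -4.54000e-01
  9.50000e-01  9.87000e-01]
[[-0.4, 0.6], [0.7, 0.3], [-0.5, 1.1], [-0.0, 1.2], [0.0, 3.4], [1.0, 0.4], [0.4, -0.2], [1.7, 0.6], [-0.8, -0.4]]
[[0.6, -1.0], [-2.1, -0.5], [0.6, -1.2], [-1.7, -1.4], [-0.0, 0.5], [-1.2, 0.1], [-1.0, -0.2], [0.4, -0.0], [1.6, -0.9]]
nest [504.9  -1.1] mid [504.7  -1.5] screw [ 465.8 -112.4]
```

```bash
sed -i 's#v\[5:8\]/.008#v[5:8]/.0025#; s#(v\[11\]-1)/.02#(v[11]-1)/.03#' fit2.py; cat >> fit2.py <<'E'
import h
def rr(T,u):
    h.get_calibration=lambda n:{"intrinsics":K,"world_to_cam":T}; return ray("wrist",u)
for i,j,n in ((4,4,"tell"),(0,1,"plate -x+y"),(1,0,"plate +x+y"),(2,3,"plate -x-y"),(3,2,"plate+x-y"),(5,6,"rear-"),(6,5,"rear+"),(7,8,"jaw-"),(8,7,"jaw+")):
    print(n,np.round(tri([rr(T1,u1[i]),rr(T2,u2[j])]),1))
E
python3 fit2.py
```

```text
[ 4.8913e+02 -4.4237e+01 -3.2700e-01  7.5638e+01  2.2108e+01  7.0000e-03
 -1.0000e-03 -8.0000e-03  5.6500e-01 -8.5500e-01  1.1090e+00  9.9000e-01]
[[0.1, 0.8], [1.1, 0.5], [-0.3, 1.8], [0.7, 2.1], [0.4, 3.0], [1.4, 0.9], [0.8, 0.3], [2.1, 0.8], [-0.3, -0.2]]
[[0.2, -1.8], [-2.7, -1.3], [0.5, -0.2], [-2.5, -0.6], [-0.8, 0.2], [-1.9, -0.2], [-1.8, -0.6], [-0.1, -0.5], [0.7, -1.4]]
nest [505.2   3.1] mid [504.8   2. ] screw [ 467.3 -108.6]
tell [ 469.1 -103.   111.3]
plate -x+y [483.   76.1  19.1]
plate +x+y [563.1  48.   24.7]
plate -x-y [ 414.8 -130.9   18. ]
plate+x-y [ 496.  -157.2   18.2]
rear- [487.6  37.4  58.2]
rear+ [538.4  20.5  57.1]
jaw- [469.8 -12.4  60.4]
jaw+ [521.7 -30.1  54.8]
```

```bash
python3 -c "
from h import *
plan([432,125,235],1.252,4)"
```

```text
[36.2, -23.3, -8.6] [0.02, -0.0, 0.0]
[36.2, -23.3, -8.6] [0.02, -0.0, 0.0]
[36.2, -23.3, -8.6] [0.02, -0.0, 0.0]
[36.2, -23.3, -8.6] [0.02, -0.0, 0.0]
```

Call:
{"op": "servo_tool", "data": {"rows": [[85, [36, -23.5, -8.6], [0, 0, 0]], [85, [36, -23.5, -8.6], [0, 0, 0]], [85, [36, -23.5, -8.6], [0, 0, 0]], [85, [36, -23.5, -8.6], [0, 0, 0]], [85, [0, 0, 0], [0, 0, 0]], [85, [0, 0, 0], [0, 0, 0]]]}}

```text
clock: 5.72
eef_pos: [431.0, 124.4, 234.8]
tcp_rot: [3.14, -0.0, 1.252]
contact_force: [-0.3, -0.3, 0.6]
opening: 0.994
```

```bash
python3 - <<'E'
from h import *
s=sense();print(s["clock"],np.round(s["eef_pos"],1),np.round(s["tcp_rot"],4))
im=grab_frame("wrist");cv2.imwrite("pics/w3.png",im)
for d in boxes_of("wrist","cocoa_jar"): print(d["conf"],w("wrist",d["centre"]))
T=np.array(get_calibration("wrist")["world_to_cam"]);K=np.array(get_calibration("wrist")["intrinsics"]);np.save("w3.npy",T)
out=[]
for z in (0,105):
    X,Y=np.meshgrid(np.arange(510,400,-.3),np.arange(260,140,-.3),indexing='ij')
    P=np.stack([X,Y,np.full(X.shape,z),np.ones(X.shape)],-1)@T.T
    r=np.hypot(P[...,0],P[...,1]);a=np.arctan2(r,P[...,2])/r*K[0,0]
    m=(np.stack([P[...,0]*a+K[0,2],P[...,1]*a+K[1,2]],-1)).astype('f4')
    out.append(cv2.remap(im,m[...,0],m[...,1],cv2.INTER_CUBIC))
cv2.imwrite("pics/jar.png",np.hstack(out)); print(out[0].shape)
E
```

```text
5.725 [431.  124.4 234.8] [ 3.1404e+00 -2.0000e-04  1.2520e+00]
0.64 [398.897882   337.16568129  21.1421299 ]
0.59 [456.38653874 195.69733567 105.67106892]
0.3 [472.89969283 -24.85378488  12.07801914]
(367, 400, 3)
```

View pics/jar.png

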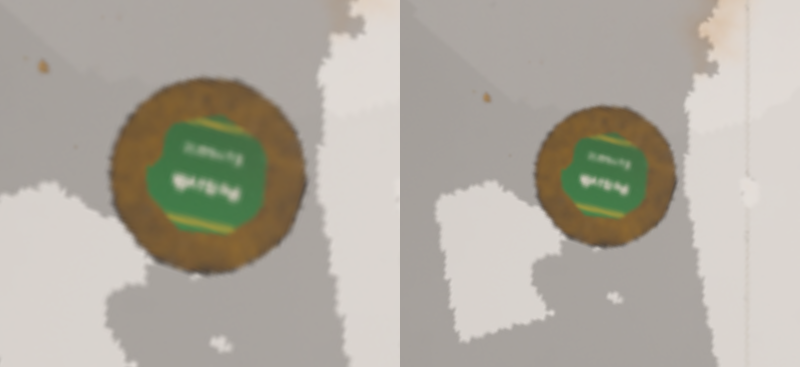

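Call:
{"op": "servo_tool", "data": {"rows": [[85, [38.7, 0.8, 0], [0, 0, 0]], [85, [38.8, 0.8, 0], [0, 0, 0]], [85, [0, 0, 40], [0, 0, 0]], [85, [0, 0, 40], [0, 0, 0]], [85, [0, 0, 40], [0, 0, 0]], [85, [0, 0, 40], [0, 0, 0]], [85, [0, 0, 28], [0, 0, 0]], [85, [0, 0, 0], [0, 0, 0]]]}}

```text
clock: 6.82
eef_pos: [455.3, 196.4, 44.4]
tcp_rot: [-3.138, 0.003, 1.25]
contact_force: [0.4, -0.1, -1.0]
opening: 0.992
```

Call:
{"op": "servo_tool", "data": {"rows": [[40, [0, 0, 0], [0, 0, 0]], [40, [0, 0, 0], [0, 0, 0]], [35, [0, 0, 0], [0, 0, 0]], [35, [0, 0, 0], [0, 0, 0]], [35, [0, 0, 0], [0, 0, 0]], [35, [0, 0, 0], [0, 0, 0]]], "force": 40}}

```text
clock: 7.58
eef_pos: [457.2, 198.5, 47.6]
tcp_rot: [3.14, -0.001, 1.252]
contact_force: [-2.5, -0.6, 8.4]
opening: 0.5
```

```bash
python3 - <<'E'
from h import *
s=sense();print({k:np.round(s[k],3).tolist() for k in ["clock","eef_pos","tcp_rot","contact_force","wrist_torque","opening"]})
plan([504.8,3.8,160],1.2495,6)
E
```

```text
{'clock': 7.575, 'eef_pos': [457.178, 198.497, 47.585], 'tcp_rot': [3.14, -0.001, 1.252], 'contact_force': [-2.484, -0.64, 8.399], 'wrist_torque': [-0.064, 0.428, -0.007], 'opening': 0.5}
[-28.3, 17.7, -18.7] [0.01, -0.01, 0.02]
[-28.3, 17.7, -18.7] [0.01, -0.01, 0.02]
[-28.3, 17.8, -18.7] [0.01, -0.01, 0.02]
[-28.3, 17.8, -18.7] [0.01, -0.01, 0.02]
[-28.3, 17.8, -18.7] [0.01, -0.01, 0.02]
[-28.3, 17.8, -18.7] [0.01, -0.01, 0.02]
```

Call:
{"op": "servo_tool", "data": {"rows": [[35, [0, 0, -30], [0, 0, 0]], [35, [0, 0, -40], [0, 0, 0]], [35, [0, 0, -42], [0, 0, 0]], [35, [-40, 25, 0], [0, 0, 0]], [35, [-40, 25, 0], [0, 0, 0]], [35, [-45, 28, 0], [0, 0, 0]], [35, [-45, 28, 0], [0, 0, 0]], [35, [0, 0, 0], [0, 0, 0]]]}}

```text
clock: 8.57
eef_pos: [504.6, 0.5, 159.0]
tcp_rot: [3.14, 0.0, 1.248]
contact_force: [0.2, 0.8, -0.9]
opening: 0.499
```

```bash
python3 - <<'E'
from h import *
s=sense();print({k:np.round(s[k],3).tolist() for k in ["clock","eef_pos","tcp_rot","contact_force","wrist_torque","opening"]})
plan([504.8,3.8,90],1.2495,3)
im=grab_frame("wrist");cv2.imwrite("pics/w4.png",im)
for d in boxes_of("wrist","cocoa_jar"): print(d["conf"],w("wrist",d["centre"]))
for d in boxes_of("wrist","jaw"): print(d["conf"],w("wrist",d["centre"]))
E
```

```text
{'clock': 8.575, 'eef_pos': [504.624, 0.525, 159.028], 'tcp_rot': [3.14, 0.0, 1.248], 'contact_force': [0.176, 0.753, -0.855], 'wrist_torque': [0.002, -0.032, -0.002], 'opening': 0.499}
[1.1, -0.3, 23.0] [0.04, 0.0, -0.03]
[1.1, -0.3, 23.0] [0.04, 0.0, -0.03]
[1.1, -0.3, 23.0] [0.04, 0.0, -0.03]
0.81 [508.26624316  16.72755456 209.91820532]
```

View pics/w4.png

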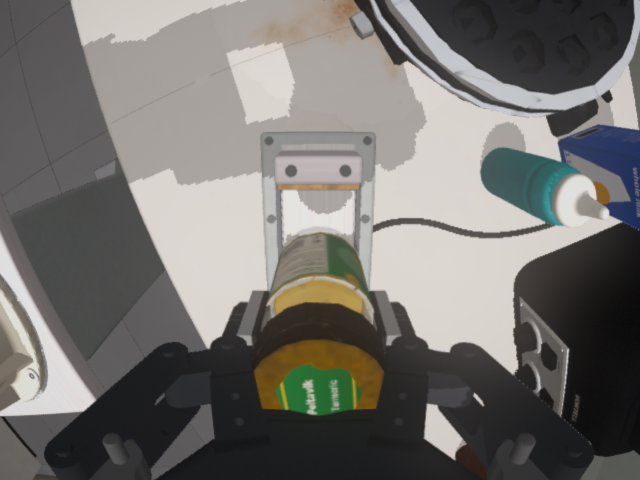

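Call:
{"op": "servo_tool", "data": {"rows": [[35, [1.6, -0.4, 24], [0, 0, 0]], [35, [1.6, -0.4, 24], [0, 0, 0]], [35, [0, 0, 0], [0, 0, 0]], [35, [0, 0, 0], [0, 0, 0]]]}}

```text
clock: 9.22
eef_pos: [504.3, 7.5, 111.0]
tcp_rot: [3.141, -0.0, 1.253]
contact_force: [0.1, 0.1, -1.7]
opening: 0.496
```

```bash
python3 - <<'E'
from h import *
s=sense();print({k:np.round(s[k],3).tolist() for k in ["clock","eef_pos","tcp_rot","contact_force"]})
im=grab_frame("wrist");cv2.imwrite("pics/w5.png",im)
cv2.imwrite("pics/w5c.png",cv2.resize(im[110:330,220:420],None,fx=2.7,fy=2.7,interpolation=cv2.INTER_CUBIC))
E
```

```text
{'clock': 9.225, 'eef_pos': [504.333, 7.514, 110.951], 'tcp_rot': [3.141, -0.0, 1.253], 'contact_force': [0.135, 0.052, -1.683]}
```

View pics/w5c.png

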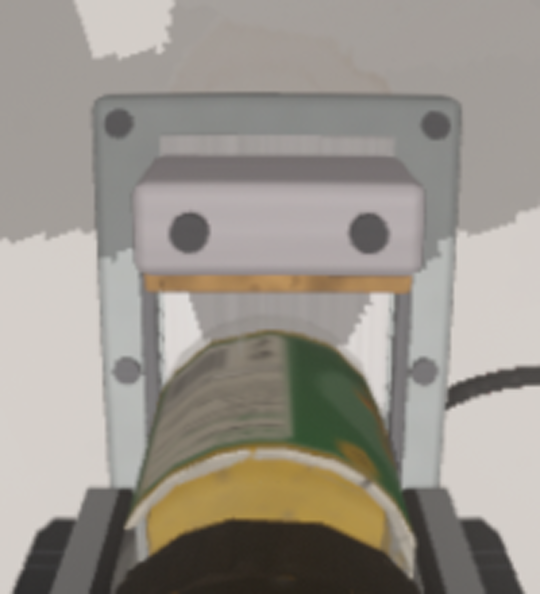

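```bash
python3 - <<'E'
from h import *
q=lambda a,b:(220+(a-.85)/2.7,110+(b-.85)/2.7)
s=sense();t=np.array([np.cos(1.253),np.sin(1.253)]);p=np.array(s["eef_pos"][:2]);n=np.array([t[1],-t[0]])
for nm,c,z in (("cork",(277,291),57),("corkL",(145,289),57),("corkR",(412,291),57),("plateL",(95,100),14),("plateR",(461,100),14),("jarfar",(270,315),63.4),("jarlabel",(270,332),68)):
    x=atz("wrist",q(*c),z)[:2];print(nm,np.round(x,1),"rel tool x,y",np.round([(x-p)@t,(x-p)@n],1))
E
```

```text
cork [514.7  30.3] rel tool x,y [25.   2.4]
corkL [489.3  39.2] rel tool x,y [ 25.5 -24.5]
corkR [540.9  21.8] rel tool x,y [25.1 30. ]
plateL [484.8  77.6] rel tool x,y [ 60.6 -40.7]
plateR [568.1  50.3] rel tool x,y [60.7 46.9]
jarfar [512.4  27.8] rel tool x,y [21.9  1. ]
jarlabel [511.7  25.9] rel tool x,y [19.9  1. ]
```

Call:
{"op": "servo_tool", "data": {"rows": [[35, [-2.5, 2, 0], [0, 0, 0]], [35, [0, 0, 10], [0, 0, 0]], [35, [0, 0, 15], [0, 0, 0]], [35, [0, 0, 15], [0, 0, 0]], [35, [0, 0, 5], [0, 0, 0]], [35, [0, 0, 0], [0, 0, 0]], [35, [0, 0, 0], [0, 0, 0]]]}}

```text
clock: 10.15
eef_pos: [505.4, 3.8, 65.4]
tcp_rot: [3.141, -0.0, 1.252]
contact_force: [-0.5, 1.1, -1.4]
opening: 0.492
```

Call:
{"op": "servo_tool", "data": {"rows": [[35, [0, 0, 2], [0, 0, 0]], [35, [0, 0, 0], [0, 0, 0]]]}}

```text
clock: 10.4
eef_pos: [505.3, 3.8, 63.3]
tcp_rot: [3.141, -0.0, 1.252]
contact_force: [0.2, 0.2, -1.2]
opening: 0.497
```

Call:
{"op": "servo_tool", "data": {"rows": [[35, [0, 0, 1], [0, 0, 0]], [35, [0, 0, 0], [0, 0, 0]]]}}

```text
clock: 10.65
eef_pos: [505.1, 3.8, 62.2]
tcp_rot: [3.142, 0.0, 1.252]
contact_force: [-0.3, -0.0, -1.2]
opening: 0.494
```

Call:
{"op": "servo_tool", "data": {"rows": [[35, [0, 0, 1], [0, 0, 0]], [35, [0, 0, 0], [0, 0, 0]]]}}

```text
clock: 10.9
eef_pos: [505.3, 3.8, 61.6]
tcp_rot: [3.141, -0.0, 1.252]
contact_force: [-1.4, 0.0, 5.2]
opening: 0.494
```

Call:
{"op": "servo_tool", "data": {"rows": [[35, [0, 0, 0.7], [0, 0, 0]], [35, [0, 0, 0], [0, 0, 0]]]}}

```text
clock: 11.15
eef_pos: [505.4, 3.8, 61.6]
tcp_rot: [3.141, -0.0, 1.252]
contact_force: [-5.1, 0.8, 15.6]
opening: 0.5
```

Call:
{"op": "servo_tool", "data": {"rows": [[35, [0, 0, -0.8], [0, 0, 0]], [46, [0, 0, 0], [0, 0, 0]], [55, [0, 0, 0], [0, 0, 0]], [75, [0, 0, 0], [0, 0, 0]], [80, [0, 0, 0], [0, 0, 0]], [80, [0, 0, -20], [0, 0, 0]], [80, [0, 0, -40], [0, 0, 0]], [80, [0, 0, -55], [0, 0, 0]]]}}

```text
clock: 12.15
eef_pos: [504.1, 3.7, 176.5]
tcp_rot: [-3.139, 0.001, 1.252]
contact_force: [1.7, 0.4, -0.8]
opening: 0.936
```

```bash
python3 - <<'E'
from h import *
s=sense();print({k:np.round(s[k],3).tolist() for k in ["clock","eef_pos","tcp_rot","contact_force","opening"]})
im=grab_frame("wrist");cv2.imwrite("pics/w6.png",im)
plan([435,-145,175],1.252,4)
E
```

```text
{'clock': 12.15, 'eef_pos': [504.128, 3.732, 176.471], 'tcp_rot': [-3.139, 0.001, 1.252], 'contact_force': [1.696, 0.395, -0.814], 'opening': 0.936}
[-41.1, -5.7, 2.1] [0.1, -0.03, -0.01]
[-41.1, -5.7, 2.1] [0.1, -0.03, -0.01]
[-41.0, -5.7, 2.1] [0.1, -0.03, -0.01]
[-41.0, -5.7, 2.2] [0.1, -0.03, -0.01]
```

Call:
{"op": "servo_tool", "data": {"rows": [[60, [-45, -2, 0], [0, 0, 0]], [60, [-45, -2, 0], [0, 0, 0]], [60, [-45, -2, 0], [0, 0, 0]], [60, [-45, -2, 0], [0, 0, 0]], [60, [0, 0, 0], [0, 0, 0]], [60, [0, 0, 0], [0, 0, 0]]]}}

```text
clock: 12.95
eef_pos: [441.1, -164.5, 176.2]
tcp_rot: [3.142, -0.0, 1.251]
contact_force: [-0.2, -0.1, -0.7]
opening: 0.704
```

```bash
python3 - <<'E'
from h import *
s=sense();print({k:np.round(s[k],3).tolist() for k in ["clock","eef_pos","tcp_rot","contact_force","opening"]})
im=grab_frame("wrist");cv2.imwrite("pics/w7.png",im)
T=np.array(get_calibration("wrist")["world_to_cam"]);K=np.array(get_calibration("wrist")["intrinsics"]);np.save("w7.npy",T)
def rect(z,x0,x1,y0,y1,st):
    X,Y=np.meshgrid(np.arange(x0,x1,-st),np.arange(y0,y1,-st),indexing='ij')
    P=np.stack([X,Y,np.full(X.shape,z),np.ones(X.shape)],-1)@T.T
    r=np.hypot(P[...,0],P[...,1]);a=np.arctan2(r,P[...,2])/r*K[0,0]
    m=(np.stack([P[...,0]*a+K[0,2],P[...,1]*a+K[1,2]],-1)).astype('f4')
    return cv2.remap(im,m[...,0],m[...,1],cv2.INTER_CUBIC)
a=rect(107,510,420,-65,-145,.2); b=rect(57,560,425,50,-70,.3)
print(a.shape,b.shape)
cv2.imwrite("pics/scr.png",np.hstack([a,b[:450,:]]))
hsv=cv2.cvtColor(a,cv2.COLOR_BGR2HSV)
red=((hsv[...,0]<6)|(hsv[...,0]>174))&(hsv[...,1]>150)&(hsv[...,2]>120)
n,l,st,c=cv2.connectedComponentsWithStats(red.astype('u1')); i=1+np.argmax(st[1:,4]); print("red",st[i],[510-.2*c[i][1],-65-.2*c[i][0]])
E
```

```text
{'clock': 12.95, 'eef_pos': [441.113, -164.536, 176.178], 'tcp_rot': [3.142, -0.0, 1.251], 'contact_force': [-0.199, -0.107, -0.702], 'opening': 0.704}
(450, 400, 3) (450, 400, 3)
red [188 191  26  26 517] [np.float64(469.3040618955513), np.float64(-105.1377176015474)]
```

View pics/scr.png

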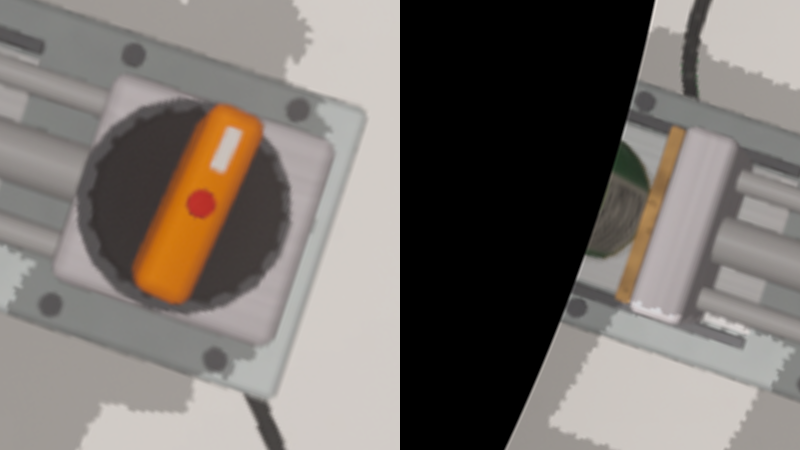

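```bash
python3 - <<'E'
from h import *
im=cv2.imread("pics/scr.png")[:,:400];hsv=cv2.cvtColor(im,cv2.COLOR_BGR2HSV)
m=((hsv[...,0]>5)&(hsv[...,0]<22)&(hsv[...,1]>150)&(hsv[...,2]>120)).astype('u1')
c=max(cv2.findContours(m,0,1)[0],key=cv2.contourArea);(cx,cy),(a,b),an=cv2.minAreaRect(c)
vx,vy=cv2.fitLine(c,cv2.DIST_L2,0,.01,.01)[:2].ravel();print("ctr",510-.2*cy,-65-.2*cx,"size",a*.2,b*.2,an,"dir",np.arctan2(-vx,-vy))
grab_frame("top")
for d in boxes_of("top","cocoa_jar")[:3]: print(d["conf"],np.round(w("top",d["centre"]),1))
grab_frame("side")
for d in boxes_of("side","cocoa_jar")[:3]: print(d["conf"],np.round(w("side",d["centre"]),1))
plan([469.0,-105,176],2.726,9)
E
```

```text
ctr 469.38966979980466 -104.295263671875 size 12.802662658691407 40.817010498046876 24.62356185913086 dir -0.43822223
0.69 [498.3   4.3 114.8]
0.63 [401.6 356.  104.9]
0.88 [508.6 -15.6  75.5]
0.49 [404.  342.5  81. ]
[7.2, 0.9, 0.0] [0.0, -0.0, -9.38]
[6.9, 2.0, 0.0] [0.0, -0.0, -9.38]
[6.5, 3.1, 0.0] [0.0, -0.0, -9.38]
[5.9, 4.1, 0.0] [0.0, -0.0, -9.38]
[5.2, 5.1, 0.0] [0.0, -0.0, -9.38]
[4.3, 5.8, 0.0] [0.0, -0.0, -9.38]
[3.3, 6.4, 0.0] [0.0, -0.0, -9.38]
[2.2, 6.9, 0.0] [0.0, -0.0, -9.38]
[1.0, 7.2, 0.0] [0.0, -0.0, -9.38]
```

Call:
{"op": "servo_tool", "data": {"rows": [[45, [7.2, 0.9, 0], [0, 0, -9.3]], [45, [6.9, 2, 0], [0, 0, -9.3]], [45, [6.5, 3.1, 0], [0, 0, -9.3]], [45, [5.9, 4.1, 0], [0, 0, -9.3]], [45, [5.2, 5.1, 0], [0, 0, -9.3]], [45, [4.3, 5.8, 0], [0, 0, -9.3]], [45, [3.3, 6.4, 0], [0, 0, -9.3]], [45, [2.2, 6.9, 0], [0, 0, -9.3]]]}}

```text
clock: 14.2
eef_pos: [466.0, -111.6, 176.2]
tcp_rot: [3.142, -0.0, 2.557]
contact_force: [0.5, -0.5, -0.1]
opening: 0.527
```

Call:
{"op": "servo_tool", "data": {"rows": [[45, [1, 7.2, 0], [0, 0, -9.3]], [45, [0, 0, 0], [0, 0, 0]], [45, [0, 0, 0], [0, 0, 0]]]}}

```text
clock: 14.58
eef_pos: [468.9, -105.7, 176.2]
tcp_rot: [-3.141, -0.0, 2.71]
contact_force: [0.4, 0.0, 0.2]
opening: 0.528
```

```bash
python3 - <<'E'
from h import *
s=sense();print({k:np.round(s[k],3).tolist() for k in ["clock","eef_pos","tcp_rot","contact_force","wrist_torque","qpos","opening"]})
plan([469.3,-104.8,72],2.712,1)
E
```

```text
{'clock': 14.575, 'eef_pos': [468.893, -105.667, 176.244], 'tcp_rot': [-3.141, -0.0, 2.71], 'contact_force': [0.361, 0.001, 0.244], 'wrist_torque': [-0.002, -0.017, 0.05], 'qpos': [-0.225, 0.195, 1.989, -0.0, 0.958, -1.364], 'opening': 0.528}
[-0.0, 1.0, 104.2] [-0.01, -0.01, -0.13]
```

Descend around the wing and close gently.

Call:
{"op": "servo_tool", "data": {"rows": [[45, [0, 1, 30], [0, 0, 0]], [45, [0, 0, 30], [0, 0, 0]], [45, [0, 0, 25], [0, 0, 0]], [45, [0, 0, 19], [0, 0, 0]], [45, [0, 0, 0], [0, 0, 0]]]}}

```text
clock: 15.2
eef_pos: [468.3, -104.9, 71.2]
tcp_rot: [-3.141, -0.003, 2.71]
contact_force: [0.1, -0.3, -0.1]
opening: 0.524
```

Call:
{"op": "servo_tool", "data": {"rows": [[16, [0, 0, 0], [0, 0, 0]], [16, [0, 0, 0], [0, 0, 0]], [16, [0, 0, 0], [0, 0, 0]], [5, [0, 0, 0], [0, 0, 0]], [5, [0, 0, 0], [0, 0, 0]], [5, [0, 0, 0], [0, 0, 0]], [5, [0, 0, 0], [0, 0, 0]]], "force": 50}}

```text
clock: 16.08
eef_pos: [469.7, -105.2, 72.9]
tcp_rot: [-3.141, 0.001, 2.712]
contact_force: [-0.4, -1.1, 5.4]
opening: 0.133
```

```bash
cat > st.py <<'E'
from h import *
s=sense();print({k:np.round(s[k],3).tolist() for k in ["clock","eef_pos","tcp_rot","contact_force","wrist_torque","opening"]},"j6",round(s["joint_efforts"][5],3))
E
python3 st.py
```

```text
{'clock': 16.075, 'eef_pos': [469.694, -105.23, 72.948], 'tcp_rot': [-3.141, 0.001, 2.712], 'contact_force': [-0.408, -1.108, 5.442], 'wrist_torque': [-0.188, 0.277, 0.001], 'opening': 0.133} j6 -0.009
```

Call:
{"op": "servo_tool", "data": {"rows": [[5, [0, 0, 0], [0, 0, 6]], [5, [0, 0, 0], [0, 0, 8]], [5, [0, 0, 0], [0, 0, 8]], [5, [0, 0, 0], [0, 0, 8]]]}}

```text
clock: 16.58
eef_pos: [469.5, -105.4, 72.9]
tcp_rot: [-3.141, 0.001, 2.185]
contact_force: [-3.1, -4.1, 5.8]
opening: 0.132
```

```bash
python3 st.py
```

```text
{'clock': 16.575, 'eef_pos': [469.537, -105.445, 72.92], 'tcp_rot': [-3.141, 0.001, 2.185], 'contact_force': [-3.059, -4.106, 5.803], 'wrist_torque': [-0.497, 0.432, 0.203], 'opening': 0.132} j6 -1.652
```

Call:
{"op": "servo_tool", "data": {"rows": [[5, [0, 0, 0], [0, 0, 8]], [5, [0, 0, 0], [0, 0, 8]], [5, [0, 0, 0], [0, 0, 8]]]}}

```text
clock: 16.95
eef_pos: [469.4, -105.5, 72.9]
tcp_rot: [-3.142, 0.001, 1.766]
contact_force: [-4.0, -3.3, 7.6]
opening: 0.129
```

```bash
python3 st.py
```

```text
{'clock': 16.95, 'eef_pos': [469.357, -105.542, 72.942], 'tcp_rot': [-3.142, 0.001, 1.766], 'contact_force': [-4.033, -3.281, 7.586], 'wrist_torque': [-0.723, 0.616, 0.215], 'opening': 0.129} j6 -1.651
```

Call:
{"op": "servo_tool", "data": {"rows": [[5, [0, 0, 0], [0, 0, 6]]]}}

```text
clock: 17.08
eef_pos: [469.3, -105.6, 72.9]
tcp_rot: [-3.142, 0.001, 1.662]
contact_force: [-2.7, -4.1, 7.7]
opening: 0.134
```

```bash
python3 st.py
```

```text
{'clock': 17.075, 'eef_pos': [469.302, -105.558, 72.946], 'tcp_rot': [-3.142, 0.001, 1.662], 'contact_force': [-2.745, -4.134, 7.687], 'wrist_torque': [-0.706, 0.564, 0.175], 'opening': 0.134} j6 -0.961
```

Call:
{"op": "servo_tool", "data": {"rows": [[5, [0, 0, 0], [0, 0, 6]]]}}

```text
clock: 17.2
eef_pos: [469.2, -105.6, 72.9]
tcp_rot: [-3.142, 0.001, 1.558]
contact_force: [-3.8, -3.3, 7.4]
opening: 0.135
```

```bash
python3 st.py
```

```text
{'clock': 17.2, 'eef_pos': [469.218, -105.552, 72.924], 'tcp_rot': [-3.142, 0.001, 1.558], 'contact_force': [-3.77, -3.342, 7.415], 'wrist_torque': [-0.735, 0.646, 0.241], 'opening': 0.135} j6 -1.183
```

Call:
{"op": "servo_tool", "data": {"rows": [[5, [0, 0, 0], [0, 0, 6]]]}}

```text
clock: 17.32
eef_pos: [469.2, -105.6, 72.9]
tcp_rot: [-3.142, 0.001, 1.453]
contact_force: [-3.8, -4.0, 8.0]
opening: 0.133
```

```bash
python3 st.py
```

```text
{'clock': 17.325, 'eef_pos': [469.164, -105.554, 72.911], 'tcp_rot': [-3.142, 0.001, 1.453], 'contact_force': [-3.763, -4.031, 7.995], 'wrist_torque': [-0.63, 0.659, 0.153], 'opening': 0.133} j6 -1.187
```

```bash
cat > av.py <<'E'
from h import *
t=[];j=[]
for i in range(6):
    s=sense();t.append(s["wrist_torque"][2]);j.append(s["joint_efforts"][5])
    if i<5: grab_frame("wrist")
print(round(s["clock"],2),"psi",round(s["tcp_rot"][2],3),"tz",np.round(t,3).tolist(),"mean",round(np.mean(t),3),"j6",np.round(j,2).tolist(),np.round(s["contact_force"],1),round(s["opening"],3))
E
python3 av.py
```

```text
17.57 psi 1.456 tz [0.153, 0.201, 0.169, 0.106, 0.169, 0.101] mean 0.15 j6 [-1.19, -0.51, 1.22, 0.52, 0.24, 0.16] [-4.  -3.9  8.4] 0.137
```

Call:
{"op": "servo_tool", "data": {"rows": [[5, [0, 0, 0], [0, 0, 4]]]}}

```text
clock: 17.7
eef_pos: [469.1, -105.6, 72.9]
tcp_rot: [-3.141, 0.001, 1.385]
contact_force: [-4.1, -4.7, 7.5]
opening: 0.135
```

```bash
python3 av.py
```

```text
17.95 psi 1.387 tz [0.231, 0.217, 0.214, 0.138, 0.203, 0.146] mean 0.192 j6 [-1.18, -0.41, 0.85, 0.41, 0.22, 0.17] [-3.2 -4.1  7.3] 0.13
```

```bash
sed -i 's/range(6)/range(4)/; s/i<5/i<3/' av.py
```

Call:
{"op": "servo_tool", "data": {"rows": [[5, [0, 0, 0], [0, 0, 5]]]}}

```text
clock: 18.08
eef_pos: [469.1, -105.6, 72.9]
tcp_rot: [-3.142, 0.001, 1.298]
contact_force: [-4.3, -3.3, 8.7]
opening: 0.135
```

```bash
python3 av.py
```

```text
18.23 psi 1.299 tz [0.213, 0.149, 0.156, 0.146] mean 0.166 j6 [-1.53, -0.56, 1.01, 0.46] [-3.7 -4.   7.3] 0.133
```

Call:
{"op": "servo_tool", "data": {"rows": [[5, [0, 0, 0], [0, 0, 5]]]}}

```text
clock: 18.35
eef_pos: [469.1, -105.5, 72.9]
tcp_rot: [3.142, 0.001, 1.211]
contact_force: [-2.8, -3.7, 8.0]
opening: 0.13
```

```bash
python3 av.py
```

```text
18.5 psi 1.212 tz [0.199, 0.209, 0.186, 0.184] mean 0.195 j6 [-1.52, -0.56, 1.01, 0.46] [-5.  -4.   8.2] 0.135
```

Call:
{"op": "servo_tool", "data": {"rows": [[5, [0, 0, 0], [0, 0, 5]]]}}

```text
clock: 18.62
eef_pos: [469.0, -105.5, 72.9]
tcp_rot: [-3.142, 0.001, 1.123]
contact_force: [-4.4, -2.5, 8.9]
opening: 0.136
```

```bash
python3 av.py
```

```text
18.77 psi 1.124 tz [0.25, 0.158, 0.135, 0.143] mean 0.171 j6 [-1.52, -0.56, 1.01, 0.46] [-3.8 -4.   8. ] 0.133
```

Turned 1.59 rad, still free. Continue.

Call:
{"op": "servo_tool", "data": {"rows": [[5, [0, 0, 0], [0, 0, 5]]]}}

```text
clock: 18.9
eef_pos: [468.9, -105.5, 72.9]
tcp_rot: [-3.142, 0.001, 1.036]
contact_force: [-4.3, -3.8, 8.4]
opening: 0.132
```

```bash
python3 av.py
```

```text
19.05 psi 1.037 tz [0.173, 0.209, 0.187, 0.106] mean 0.169 j6 [-1.52, -0.56, 1.01, 0.46] [-4.4 -3.9  7.7] 0.132
```

Call:
{"op": "servo_tool", "data": {"rows": [[5, [0, 0, 0], [0, 0, 5]]]}}

```text
clock: 19.18
eef_pos: [468.9, -105.5, 72.9]
tcp_rot: [-3.142, 0.001, 0.949]
contact_force: [-4.9, -3.3, 8.5]
opening: 0.133
```

```bash
python3 av.py
```

```text
19.32 psi 0.95 tz [0.183, 0.174, 0.173, 0.129] mean 0.165 j6 [-1.52, -0.56, 1.01, 0.46] [-4.3 -4.   9.3] 0.13
```

Call:
{"op": "servo_tool", "data": {"rows": [[5, [0, 0, 0], [0, 0, 5]]]}}

```text
clock: 19.45
eef_pos: [468.9, -105.5, 72.9]
tcp_rot: [-3.142, 0.001, 0.862]
contact_force: [-4.0, -3.1, 9.1]
opening: 0.135
```

```bash
python3 av.py
```

```text
19.6 psi 0.863 tz [0.205, 0.155, 0.119, 0.13] mean 0.152 j6 [-1.52, -0.56, 1.01, 0.46] [-4.4 -4.   8.5] 0.129
```

Call:
{"op": "servo_tool", "data": {"rows": [[5, [0, 0, 0], [0, 0, 5]]]}}

```text
clock: 19.73
eef_pos: [468.8, -105.4, 72.9]
tcp_rot: [3.142, 0.001, 0.774]
contact_force: [-5.5, -3.1, 8.1]
opening: 0.131
```

```bash
python3 av.py
```

```text
19.88 psi 0.775 tz [0.231, 0.191, 0.18, 0.133] mean 0.184 j6 [-1.52, -0.56, 1.01, 0.46] [-4.2 -3.8  9.4] 0.135
```

Call:
{"op": "servo_tool", "data": {"rows": [[5, [0, 0, 0], [0, 0, 5]]]}}

```text
clock: 20.0
eef_pos: [468.8, -105.4, 72.9]
tcp_rot: [3.142, 0.001, 0.687]
contact_force: [-5.2, -3.9, 8.2]
opening: 0.135
```

```bash
python3 av.py
```

```text
20.15 psi 0.688 tz [0.166, 0.24, 0.234, 0.176] mean 0.204 j6 [-1.52, -0.56, 1.01, 0.46] [-3.9 -2.4  8.9] 0.129
```

Call:
{"op": "servo_tool", "data": {"rows": [[5, [0, 0, 0], [0, 0, 5]]]}}

```text
clock: 20.27
eef_pos: [468.8, -105.4, 72.9]
tcp_rot: [3.142, 0.001, 0.6]
contact_force: [-3.8, -1.6, 9.8]
opening: 0.133
```

```bash
python3 av.py
```

```text
20.43 psi 0.601 tz [0.24, 0.2, 0.151, 0.247] mean 0.209 j6 [-1.52, -0.56, 1.01, 0.46] [-5.4 -3.3  9.2] 0.136
```

Call:
{"op": "servo_tool", "data": {"rows": [[5, [0, 0, 0], [0, 0, 4]]]}}

```text
clock: 20.55
eef_pos: [468.7, -105.4, 72.9]
tcp_rot: [3.142, 0.001, 0.53]
contact_force: [-5.7, -3.1, 9.4]
opening: 0.127
```

```bash
python3 av.py
```

```text
20.7 psi 0.531 tz [0.233, 0.18, 0.21, 0.131] mean 0.188 j6 [-1.16, -0.38, 0.88, 0.44] [-4.7 -2.   9. ] 0.135
```

Call:
{"op": "servo_tool", "data": {"rows": [[5, [0, 0, 0], [0, 0, 4]]]}}

```text
clock: 20.82
eef_pos: [468.7, -105.3, 72.9]
tcp_rot: [3.141, 0.001, 0.461]
contact_force: [-4.5, -2.9, 9.1]
opening: 0.13
```

```bash
python3 av.py
```

```text
20.98 psi 0.461 tz [0.349, 0.314, 0.28, 0.275] mean 0.305 j6 [-1.07, -0.28, 0.97, 0.53] [-5.8 -2.8 10.2] 0.132
```

Call:
{"op": "servo_tool", "data": {"rows": [[5, [0, 0, 0], [0, 0, 3]]]}}

```text
clock: 21.1
eef_pos: [468.7, -105.3, 72.9]
tcp_rot: [3.141, 0.001, 0.409]
contact_force: [-5.7, -2.6, 10.5]
opening: 0.133
```

```bash
sed -i 's/range(4)/range(7)/; s/i<3/i<6/' av.py; python3 av.py
```

```text
21.4 psi 0.41 tz [0.346, 0.341, 0.326, 0.329, 0.328, 0.349, 0.354] mean 0.339 j6 [-0.66, -0.09, 0.85, 0.52, 0.38, 0.34, 0.34] [-4.4 -1.6  9.6] 0.131
```

Call:
{"op": "servo_tool", "data": {"rows": [[5, [0, 0, 0], [0, 0, 3]]]}}

```text
clock: 21.52
eef_pos: [468.7, -105.3, 72.9]
tcp_rot: [3.141, 0.001, 0.356]
contact_force: [-5.3, -0.7, 10.5]
opening: 0.134
```

```bash
python3 av.py
```

```text
21.82 psi 0.357 tz [0.396, 0.368, 0.357, 0.303, 0.291, 0.346, 0.299] mean 0.337 j6 [-0.67, -0.09, 0.85, 0.52, 0.38, 0.34, 0.34] [-4.6 -1.7 10.1] 0.135
```

Call:
{"op": "servo_tool", "data": {"rows": [[5, [0, 0, 0], [0, 0, 5]]]}}

```text
clock: 21.95
eef_pos: [468.7, -105.2, 72.9]
tcp_rot: [3.141, 0.001, 0.268]
contact_force: [-5.9, -1.0, 10.2]
opening: 0.135
```

```bash
python3 av.py
```

```text
22.25 psi 0.27 tz [0.361, 0.35, 0.344, 0.27, 0.31, 0.386, 0.313] mean 0.333 j6 [-1.36, -0.4, 1.18, 0.63, 0.4, 0.33, 0.32] [-4.9 -1.3  9.8] 0.132
```

Call:
{"op": "servo_tool", "data": {"rows": [[14, [0, 0, 0], [0, 0, 0]], [20, [0, 0, 0], [0, 0, 0]], [35, [0, 0, 0], [0, 0, 0]], [45, [0, 0, 0], [0, 0, 0]], [45, [0, 0, 0], [0, 0, 0]], [45, [0, 0, -30], [0, 0, 0]], [45, [0, 0, -40], [0, 0, 0]], [45, [0, 0, -50], [0, 0, 0]]]}}

```text
clock: 23.25
eef_pos: [468.6, -104.8, 192.9]
tcp_rot: [-3.141, 0.002, 0.269]
contact_force: [0.7, -0.5, 0.1]
opening: 0.527
```

Call:
{"op": "servo_tool", "data": {"rows": [[45, [-55, -20, -10], [0, 0, 0]], [45, [-50, -20, 0], [0, 0, 0]], [45, [0, 0, 0], [0, 0, 0]], [45, [0, 0, 0], [0, 0, 0]]]}}

```text
clock: 23.75
eef_pos: [358.4, -94.5, 202.8]
tcp_rot: [3.141, -0.002, 0.269]
contact_force: [0.4, -0.7, 0.5]
opening: 0.529
```

```bash
python3 st.py; python3 - <<'E'
from h import *
im=grab_frame("wrist");cv2.imwrite("pics/w8.png",im);T=np.array(get_calibration("wrist")["world_to_cam"]);K=np.array(get_calibration("wrist")["intrinsics"])
def rect(z,x0,x1,y0,y1,st):
    X,Y=np.meshgrid(np.arange(x0,x1,-st),np.arange(y0,y1,-st),indexing='ij')
    P=np.stack([X,Y,np.full(X.shape,z),np.ones(X.shape)],-1)@T.T
    r=np.hypot(P[...,0],P[...,1]);a=np.arctan2(r,P[...,2])/r*K[0,0]
    m=(np.stack([P[...,0]*a+K[0,2],P[...,1]*a+K[1,2]],-1)).astype('f4')
    return cv2.remap(im,m[...,0],m[...,1],cv2.INTER_CUBIC)
a=rect(107,510,420,-65,-145,.2);hsv=cv2.cvtColor(a,cv2.COLOR_BGR2HSV)
m=((hsv[...,0]>5)&(hsv[...,0]<22)&(hsv[...,1]>150)&(hsv[...,2]>120)).astype('u1')
c=max(cv2.findContours(m,0,1)[0],key=cv2.contourArea);print("wing",cv2.minAreaRect(c))
s=grab_frame("side");cv2.imwrite("pics/side9.png",s);t=grab_frame("top");cv2.imwrite("pics/top9.png",t)
for q in ["cocoa_jar","cinnamon_jar","sugar_shaker","sauce_teal"]:
  print(q,[(round(d["conf"],2),np.round(w("top",d["centre"]),1).tolist()) for d in boxes_of("top",q)[:2]])
g=lambda i,y,x,h_,w_,W,H:cv2.resize(i[y:y+h_,x:x+w_],(W,H),interpolation=cv2.INTER_CUBIC)
cv2.imwrite("pics/fin.png",np.vstack([np.hstack([g(s,220,270,100,130,400,300),g(t,225,280,100,130,400,300)]),np.hstack([cv2.resize(im,(400,300)),cv2.resize(a,(400,300))])]))
E
```

```text
{'clock': 23.75, 'eef_pos': [358.365, -94.529, 202.751], 'tcp_rot': [3.141, -0.002, 0.269], 'contact_force': [0.44, -0.747, 0.516], 'wrist_torque': [-0.017, -0.038, 0.015], 'opening': 0.529} j6 -0.008
wing ((194.09487915039062, 208.01092529296875), (203.76426696777344, 74.49998474121094), 70.01689147949219)
cocoa_jar [(0.62, [402.1, 353.6, 104.1])]
cinnamon_jar [(0.63, [485.9, 313.3, 95.8])]
sugar_shaker [(0.63, [490.7, -347.3, 78.7])]
sauce_teal [(0.65, [661.7, -14.1, 103.0])]
```

View pics/fin.png

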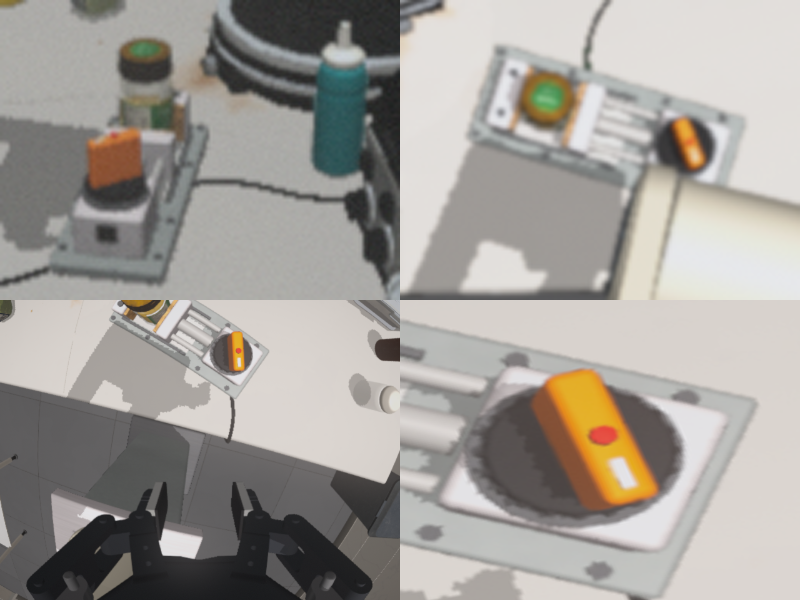

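```bash
python3 -c "
from rig import *
print(sign_off())"
```

```text
the job is handed in; nothing more can be done
None
```

The brown-lidded jar is clamped upright in the jar clamp, and the screw was tightened until its clutch slipped. I handed the job in at about 24 s, with the gripper clear of everything.

- **Jar:** I set it on the nest, touching down at the expected height (14 mm above its pickup height), and let go. The final side, top and wrist pictures show it upright between the jaws.
- **Screw:** I turned it clockwise 2.44 rad in a single grasp. Torque ran free at about 0.17 N m, rose to 0.305 N m, then levelled off. The last three readings were 0.339, 0.337 and 0.333 N m over about 0.14 rad, so I stopped and let go.
- **Slip:** I estimate 0.14 to 0.19 rad, and at most about 0.26 rad, against the allowed 0.05 to 0.52 rad. This comes from torque and angle only. I did not measure the red pin's rise, which is too small for the cameras to resolve reliably.
- **Other items:** The cinnamon jar and sugar shaker were found within 2 mm of where they started. The teal bottle read about 5 mm off, close to the network's roughly 4 mm error, and the arm did not go near it.

Some checks disagreed:
- The wrist-camera fits of the clamp came out 3–4% small, and their nest position varied by several millimetres. I corrected for this with a close look just before lowering the jar.
- The final image put the wing at about 20°, against 15° expected from the turn. I put this down to the wing's side face showing in that view.
- In the last top picture the detector did not report the clamped jar, but it is plainly visible there.

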